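# Tip washed gudgeon pins out of the wash basket into the lined tray

## Robot

A 6-joint arm with a two-finger parallel gripper is mounted at the origin on a cart in front of the work surface, level with it; the furniture and walls round the work are solid. World frame = base frame: x ahead of the robot, y to its left, z up, the work surface at z = 0. Lengths are in m, angles in rad, forces in N, time in s.
With the tool pointing down it reaches from about 0.4 to 0.825 m from the base axis. Payload 7 kg.
Tool frame: the origin (TCP) lies between the finger pads; the fingertips stand 25 mm ahead of it and the grasp point (between the pads) lies 6 mm ahead of it (arm.tip_extent is the z of the fingertips in the tool frame, in m); z points along the fingers, x is the direction in which the jaws open and shut, and the axes are right-handed (so a half turn about z gives the same grasp; the last joint's range is limited). The gripper opens to 88 mm and grips with 3 to 60 N. Pads are 19 mm wide; open, the fingers measure 130 mm over their backs; the gripper's body (78 mm by 193 mm) begins 47 mm behind the grasp point.
Start: joints at [1.436, 0.359, 0.012, 0, -1.224, -0.288], TCP at [0.277, 0.616, 0.252] pointing down, gripper open.
Joint ranges: [-3.07, 3.07], [-1.43, 2.12], [-1.02, 1.25], [-3.03, 1.67], [-3.05, -0], [-3.03, 3.03]. Speed limits (rad/s): [2.39, 2.39, 3.01, 3.14, 3.14, 3.14].

## Interface

Orientations are given as [roll, pitch, yaw] about the fixed x, y, z axes, in that order (R = Rz(yaw) Ry(pitch) Rx(roll)).
In Python, from station import monitor, grab_frame, job_done, arm gives the robot as it stands.
- The arm moves only by the shell command python3 -m jog 'ROWS' [FORCE]. ROWS is JSON, a list that holds one entry, the list of rows, each a list of 7 numbers: the shift along the world's x, y, z in m, then the turn, a rotation vector about the world's x, y, z in rad, then the opening, from 0 (shut) to 1 (fully open). In form: [[[dx, dy, dz, ax, ay, az, claw], ...]]. A call has 1 to 20 rows; each row shifts and turns the commanded pose from where the row before left it; what a row does not reach is not made up. A row lasts 1/8 s, in which the tool goes at most 62.5 mm and 10.7 degrees, less where a joint would pass 70% of its speed; a pose out of reach is approached as far as the arm can. A call is refused whole if a number of a shift passes 0.0625 or a number of a turn 0.188, either way. A call with a gripper value outside its range is refused whole. The fingers move at their own pace and stop on an object; FORCE is the grip in N (left out, the last holds). Time passes only in rows, so rows that do not move let the fingers close. It gives the time, the measured TCP pose, the force and the opening at its end, in the units of the state.
- monitor.get_state(): the state, without advancing time (a new reading comes with each control period).
- grab_frame(name): name is "side" or "top"; returns a dict with "pixels" (400x640x3 uint8, red, green, blue), "K" (3x3 intrinsics, pixels), "view" (4x4, takes a point from world to camera coordinates). Camera axes: x right, y down, z forward; pixel columns grow to the right and rows downward; lengths in m; the calibration is good to about 2 mm. A picture is of the moment at which its call begins. There is no depth.
- job_done(): hands the job in, once; it reports no verdict.
The state is a dict: "t": time; "q": joint angles; "qd": joint speeds; "joint_efforts": joint torques, N m; "eef_pos": TCP position; "ee_rot": TCP orientation; "force": force on the tool from outside, world axes, zero at the start; "moment": the same for the moment, N m; "width": finger opening in m.
Only numpy, scipy, OpenCV 4.12 (cv2) and the standard library are available. Lean on these libraries where they do the work, as an engineer would, in place of code of your own. Each camera call takes 0.05 s, during which the arm holds its last target.

## Task

Lift the wire basket straight up out of the deep well of the drained parts washer, tip it spout first low over the lined tray until all three washed gudgeon pins have rolled out and lie in it, then set the empty basket upright crosswise on the washer's rim, a quarter turn from how it sat and centred over the well, so that it drains back. Keep the fingers off the clean ground pins, do not drop them or throw them about, and leave the other things on the bench where they are.

Things in the scene. Friction and masses are not known exactly. Their poses are not given: they have to be found in the camera images.
- washer_tank: drained bench-top ultrasonic parts washer, fixed: aluminium box 190 (x) x 140 (y) x 112 mm high, black panel with two dials on its -x face. Origin at the centre of its underside, z up. Its open well is central, 146 long (x) x 86 wide (y), floor 25 above the bench, so 87 deep; the rim round it is flat, 22 wide at the x ends, 27 at the y sides
- tank_rim (a point): centre of the well's mouth at the height of the washer's flat rim (112 above the bench); axes as the washer's
- basket: steel wire-mesh basket 140 mm long (x), 81 wide (y), mesh walls 50 high, about 0.22 kg empty, with a rigid bail and blue grip, 121 high in all. Origin at the centre of its footprint, at the underside of its runners; z up, spout at -x, closed back at +x. It starts on the floor of the washer's well, its axes along the washer's, with about 2 to 3 mm of play all round
- basket_grip (a point): centre of the basket's blue grip, a flat bar 14 mm thick (basket x), 70 long (y), 26 high, to be pinched from above across its 14 mm. It lies at x = +8, y = 0, z = 108 mm of the basket, so 21 above the washer's rim at the start; axes as the basket's. The bail legs come down from its ends at y = +-38
- basket_spout (a point): middle of the pouring lip's edge, x = -70, y = 0, z = 19 mm of the basket, which pours towards its own -x. Inside, the floor is flat (6 above the underside) from x = 68 to -30, then an 18 degree ramp rises to the lip; the sides draw in from 76 to 68 apart there and above the lip the front is open. Level, the pins stay in; tipped past 20 degrees they start to roll out, 30 to 35 empties it
- basket_base (a point): middle of the basket's two straight runners, at their underside (x = +4, y = 0, z = 0 of the basket): the point to bring over the middle of the well when the basket is laid crosswise. The runners lie along basket x from -61 to +68, 61 apart over all
- pin_1: polished steel gudgeon pin, a bored cylinder 22 in diameter and 60 long, about 0.09 kg, which rolls easily; origin at its centre, its y axis along its length. It starts lying across the basket floor (its y along the basket's y, 17 above the basket's underside), nearest the spout
- pin_2: a second pin, the same, in the middle
- pin_3: a third pin, the same, nearest the back
- tray: shallow grey tray lined with ribbed black rubber, fixed; 180 (x) x 130 (y) x 38 mm high on rubber feet, walls 3 thick. Origin at the centre of its underside, at bench height, z up; the lining is 18 above the bench, so a pin lying on it has its centre 29 above the bench
- marker: yellow marker with black cap lying on the bench, 140 long (y), 18 thick, a bystander; origin at the centre of its underside
- knurled_ring: grey knurled ring lying flat, 74 in diameter, 20 high, a bystander; origin at the centre of its underside
- tape_roll: roll of tan tape lying flat, 104 in diameter, 25 high, a bystander; origin at the centre of its underside
Mind the look-alikes: they are no part of the job. Leave any turquoise look-alike of the pin_1 alone.

How it is judged:
On the way, in this order (a step that is already met when the one before it is completed fails the run):
1. the basket is lifted upright clear of the well with the three pins still in it (z of basket in the frame of tank_rim above 0.003 m and angle between basket's own z axis and vertical below 0.3 rad and x of pin_1 in the frame of basket between -0.07 and 0.07 m and y of pin_1 in the frame of basket between -0.04 and 0.04 m and z of pin_1 in the frame of basket between 0 and 0.05 m and x of pin_2 in the frame of basket between -0.07 and 0.07 m and y of pin_2 in the frame of basket between -0.04 and 0.04 m and z of pin_2 in the frame of basket between 0 and 0.05 m and x of pin_3 in the frame of basket between -0.07 and 0.07 m and y of pin_3 in the frame of basket between -0.04 and 0.04 m and z of pin_3 in the frame of basket between 0 and 0.05 m), for 0.1 s.
2. it is tipped at least 14 degrees spout down with its lip over the tray (angle between basket's own x axis and vertical below 1.33 rad and x of basket_spout in the frame of tray between -0.09 and 0.09 m and y of basket_spout in the frame of tray between -0.065 and 0.065 m), for 0.05 s.
3. all three pins lie in the tray (x of pin_1 in the frame of tray between -0.081 and 0.081 m and y of pin_1 in the frame of tray between -0.06 and 0.06 m and z of pin_1 in the frame of tray between 0.02 and 0.052 m and angle between pin_1's own y axis and vertical between 1.37 and 1.77 rad and x of pin_2 in the frame of tray between -0.081 and 0.081 m and y of pin_2 in the frame of tray between -0.06 and 0.06 m and z of pin_2 in the frame of tray between 0.02 and 0.052 m and angle between pin_2's own y axis and vertical between 1.37 and 1.77 rad and x of pin_3 in the frame of tray between -0.081 and 0.081 m and y of pin_3 in the frame of tray between -0.06 and 0.06 m and z of pin_3 in the frame of tray between 0.02 and 0.052 m and angle between pin_3's own y axis and vertical between 1.37 and 1.77 rad), for 0.2 s.
At the end, for the whole second after the job is handed in: All three pins lie still inside the tray, level (0.2 rad), none perched on its wall. The empty basket stands upright (0.06 rad) and still on the washer's rim (5 mm), its length square across the well (0.35 rad, spout to either side), the middle of its runners within 20 mm of the middle of the well (all of step 3 and linear speed of each of pin_1, pin_2, pin_3 below 0.03 m/s and horizontal distance between basket_base and tank_rim below 0.02 m and z of basket_base in the frame of tank_rim between -0.004 and 0.005 m and angle between basket's own z axis and vertical below 0.06 rad and angle between the x axis of basket and the y axis of washer_tank, either way round below 0.35 rad and linear speed of basket below 0.02 m/s); the robot touches nothing.
It fails at once if the fingers touch a pin (contact force between the fingers and pin_1 above 0.5 N or contact force between the fingers and pin_2 above 0.5 N or contact force between the fingers and pin_3 above 0.5 N).
It fails at once if a pin is dropped from a height or flung (faster than 1.4 m/s) (linear speed of any of pin_1, pin_2, pin_3 above 1.4 m/s).
It fails at once if the marker, knurled ring or tape roll is shifted more than 30 mm (distance of any of marker, knurled_ring, tape_roll from where it was at the start of the episode above 0.03 m).
It also fails if it takes over 51 s, if anything falls off the work surface, if the arm or the gripper's body presses on something with over 40 N, if the wrist force passes 120 N, or if a joint passes its speed limit or range.

## Working session

There is one attempt and no reset: what is moved stays moved. The work goes in short steps, Python scripts to look and compute and a shell command to move; the robot and the scene stay as the last step left them, time stands still between calls to the robot, and variables do not carry over. Pictures are saved under pics/ and viewed, and the job is handed in when it is done.

```bash
mkdir -p pics; ls; python3 - <<'E'
from station import monitor, grab_frame, arm
import cv2, numpy as np
for n in("side","top"):
    f=grab_frame(n); cv2.imwrite(f"pics/{n}0.png",f["pixels"][:,:,::-1]); print(n,f["K"].round(1).tolist(),f["view"].round(4).tolist())
s=monitor.get_state(); print(s); print(arm)
E
```

```text
pics
side [[464.7, 0.0, 317.6], [0.0, 464.7, 202.3], [0.0, 0.0, 1.0]] [[0.9427, -0.3336, 0.0031, -0.5532], [-0.2112, -0.604, -0.7685, 0.1789], [0.2582, 0.7238, -0.6399, 1.0838], [0.0, 0.0, 0.0, 1.0]]
top [[465.3, 0.0, 317.4], [0.0, 465.3, 201.6], [0.0, 0.0, 1.0]] [[0.0084, -0.9996, 0.0285, -0.0681], [-0.9878, -0.0127, -0.1551, 0.569], [0.1554, -0.0268, -0.9875, 1.1435], [0.0, 0.0, 0.0, 1.0]]
{'t': 0.1, 'q': array([ 1.43610688e+00,  3.59314822e-01,  1.11698105e-02, -2.74184601e-04,
       -1.22410993e+00, -2.88107682e-01]), 'qd': array([-0.00024067, -0.00218903,  0.00085849,  0.00025255, -0.00024265,
        0.00141589]), 'joint_efforts': array([-7.02230500e-04, -5.84162629e+01,  2.93749666e+01,  7.01552868e+00,
        1.01940637e-02, -3.53304790e-05]), 'eef_pos': array([0.2768262 , 0.61519563, 0.25073124]), 'ee_rot': array([-3.14142532e+00, -1.47173496e-03, -1.99368693e+00]), 'force': array([-0.14470795, -0.3589716 ,  0.18213733]), 'moment': array([-0.01695712,  0.02336113,  0.0364766 ]), 'width': 0.08762235538210207}
<Robot object at 0x7f21511efa10>
```

View pics/side0.png

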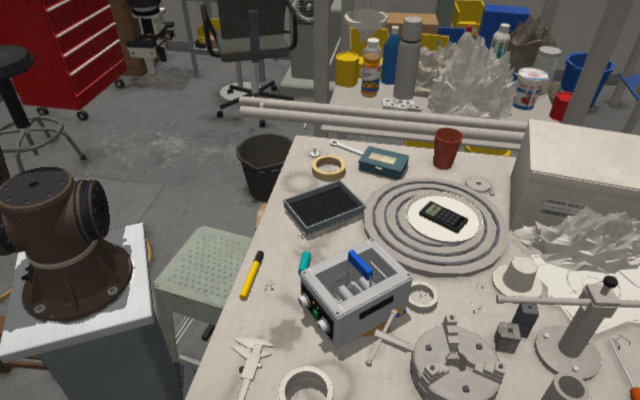

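View pics/top0.png

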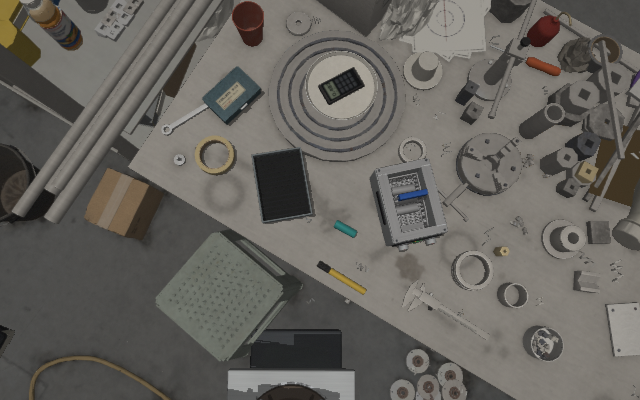

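```bash
cat > h.py <<'E'
from station import monitor, grab_frame, arm
import cv2, numpy as np
def proj(f,p):
    p=np.atleast_2d(p); c=p@f["view"][:3,:3].T+f["view"][:3,3]; u=c@f["K"].T; return u[:,:2]/u[:,2:]
def ray(f,uv,z):
    V=f["view"];R=V[:3,:3];o=-R.T@V[:3,3]
    d=R.T@np.linalg.inv(f["K"])@np.array([uv[0],uv[1],1.]); return o+d*(z-o[2])/d[2]
def two(fs,uvs):
    A=[];b=[]
    for f,uv in zip(fs,uvs):
        V=f["view"];R=V[:3,:3];o=-R.T@V[:3,3];d=R.T@np.linalg.inv(f["K"])@np.array([uv[0],uv[1],1.]);d/=np.linalg.norm(d)
        P=np.eye(3)-np.outer(d,d);A.append(P);b.append(P@o)
    return np.linalg.lstsq(np.vstack(A),np.hstack(b),rcond=None)[0]
def blue(f):
    h=cv2.cvtColor(f["pixels"],cv2.COLOR_RGB2HSV)
    return cv2.inRange(h,(108,150,60),(122,255,255))
def crop(f,x0,y0,x1,y1,k,name):
    im=cv2.resize(f["pixels"][y0:y1,x0:x1,::-1],None,fx=k,fy=k,interpolation=cv2.INTER_CUBIC); cv2.imwrite(name,im)
E
python3 - <<'E'
from h import *
fs=[grab_frame(n) for n in("side","top")]
for n,f in zip("st",fs):
    print(n,proj(f,monitor.get_state()["eef_pos"]))
    m=blue(f); k,l,st,c=cv2.connectedComponentsWithStats(m)
    for i in range(1,k):
        if st[i,4]>30: print(st[i],c[i])
crop(fs[0],230,150,470,350,3.3,"pics/s1.png"); crop(fs[1],240,130,460,260,3.6,"pics/t1.png")
E
```

```text
s [[157.28213911  58.98882946]]
[ 480    5   49   43 1006] [500.67196819  19.10536779]
[438  28  26  14 201] [451.64676617  33.02985075]
[562  53  25  39 526] [572.89543726  70.24904943]
[591  62  21  44 143] [603.04895105  79.7972028 ]
[349 250  24  29 292] [359.97945205 264.07534247]
t [[-22.48998607 327.06870726]]
[398 189  30  11 171] [412.49707602 194.34502924]
```

View pics/s1.png

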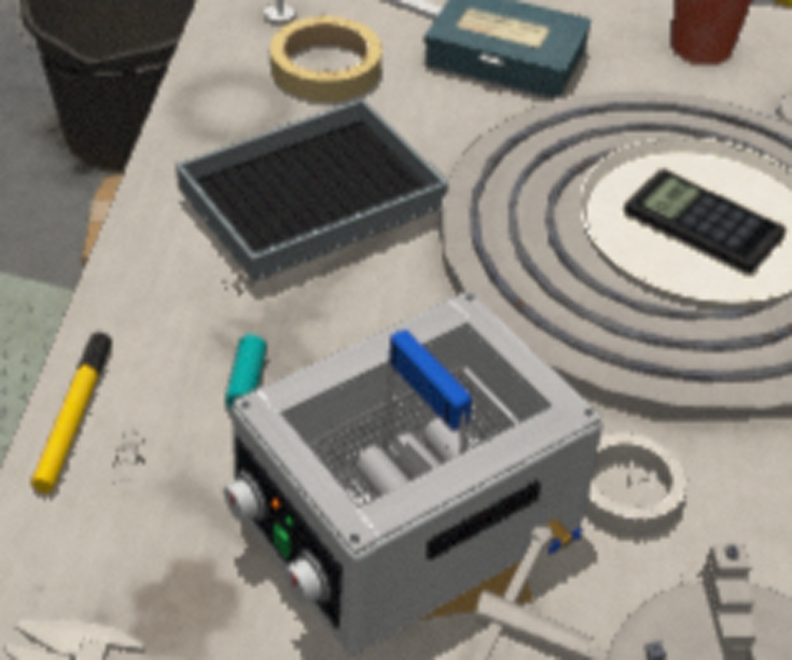

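View pics/t1.png

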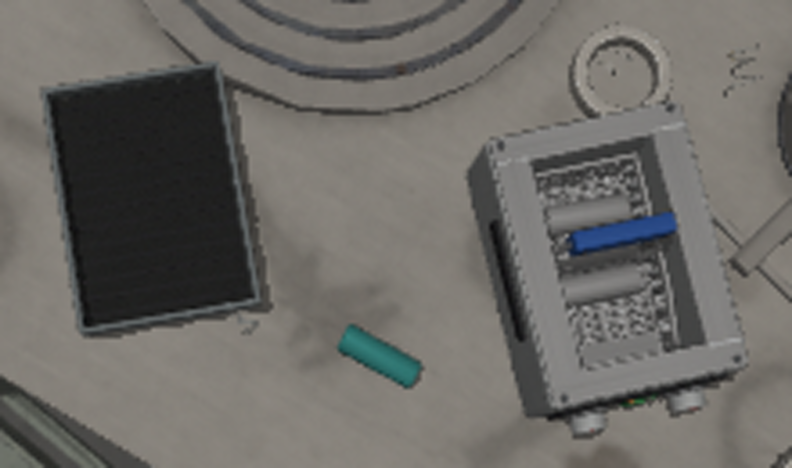

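```bash
python3 - <<'E'
from h import *
fs=[grab_frame(n) for n in("side","top")]
S=lambda p:(p[0]/3.3+230-.35,p[1]/3.3+150-.35)
T=lambda p:(p[0]/3.6+240-.35,p[1]/3.6+130-.35)
print("base",proj(fs[0],[[0,0,0],[0,0,.2]]))
# order: -x-y? just consistent ring: washer: a(tray-side,dial end), b(tray-side, far), c(far other), d(dial other)
def rep(name,sp,tp,z):
    for nm,pts,f,C in(("s",sp,fs[0],S),("t",tp,fs[1],T)):
        P=np.array([ray(f,C(p),z)[:2] for p in pts]); c=P.mean(0)
        e=[np.linalg.norm(P[i]-P[(i+1)%4]) for i in range(4)]
        v=(P[1]-P[0])+(P[2]-P[3]); w=(P[0]-P[3])+(P[1]-P[2])
        print(name,nm,c.round(4),np.round(e,4),"yaw x",np.degrees(np.arctan2(v[1],v[0])).round(2),"yaw y-90",(np.degrees(np.arctan2(w[1],w[0]))-90).round(2)); 
rep("washer",[(235,410),(465,297),(600,415),(350,550)],[(545,405),(488,145),(682,105),(745,360)],.112)
rep("tray",[(180,175),(362,105),(445,185),(252,272)],[(82,332),(43,92),(217,65),(258,298)],.038)
uv=[]
for f in fs:
    m=blue(f); 
    k,l,st,c=cv2.connectedComponentsWithStats(m)
    for i in range(1,k):
        if st[i,4]>100 and 340<c[i][0]<430 and c[i][1]>150: uv.append(c[i]); b=cv2.minAreaRect(np.argwhere(l==i)[:,::-1].astype(np.float32)); print(b)
print("grip",two(fs,uv), [ray(f,u,.146)[:2].round(4) for f,u in zip(fs,uv)])
E
```

```text
base [[ 80.34859993 278.99682735]
 [ 48.88753636 214.54437357]]
washer s [ 0.566  -0.2892] [0.1816 0.1277 0.1872 0.1248] yaw x 13.61 yaw y-90 14.89
washer t [ 0.5667 -0.2861] [0.1796 0.1369 0.1785 0.1385] yaw x 11.82 yaw y-90 12.89
tray s [0.613  0.0231] [0.1776 0.1231 0.1839 0.1287] yaw x 13.36 yaw y-90 9.83
tray t [0.6157 0.0312] [0.177  0.1273 0.1733 0.1268] yaw x 10.58 yaw y-90 10.87
((359.5, 264.0), (31.819805145263672, 10.60660171508789), 45.0)
((412.484130859375, 194.4244384765625), (5.97430419921875, 28.995973587036133), 78.11134338378906)
grip [ 0.57575786 -0.28540643  0.13687181] [array([ 0.5721, -0.293 ]), array([ 0.5739, -0.2832])]
```

```bash
cat >> h.py <<'E'
def box(c,yaw,lx,ly,z):
    a=np.radians(yaw);R=np.array([[np.cos(a),-np.sin(a)],[np.sin(a),np.cos(a)]])
    q=np.array([[-1,-1],[1,-1],[1,1],[-1,1]])*[lx/2,ly/2]
    return np.c_[q@R.T+c,np.full(4,z)]
def overlay(f,boxes,x0,y0,x1,y1,k,name):
    im=cv2.resize(f["pixels"][y0:y1,x0:x1,::-1],None,fx=k,fy=k,interpolation=cv2.INTER_CUBIC)
    for b in boxes:
        p=(proj(f,b)-[x0,y0]+.5)*k-.5
        cv2.polylines(im,[np.round(p).astype(int)],True,(0,0,255),1)
    cv2.imwrite(name,im)
E
python3 - <<'E'
from h import *
for n,a in(("side",(270,160,430,355,3)),("top",(240,135,460,260,3.6))):
    f=grab_frame(n)
    W=(.566,-.287);T=(.6155,.029)
    overlay(f,[box(W,12.5,.19,.14,.112),box(W,12.5,.146,.086,.112),box(T,10.7,.18,.13,.038)],*a,f"pics/{n}o.png")
E
```

```text
(no output)
```

View pics/sideo.png

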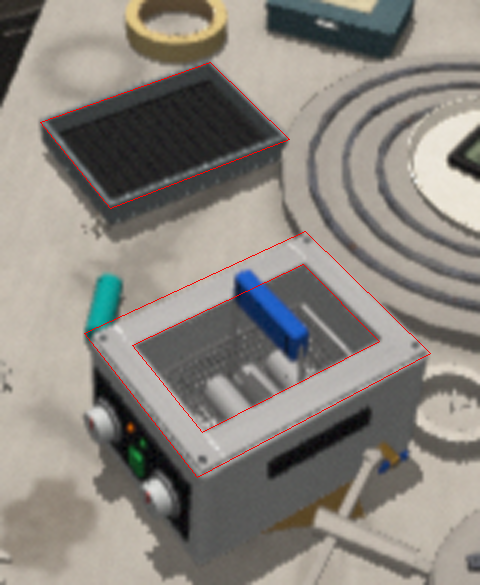

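View pics/topo.png

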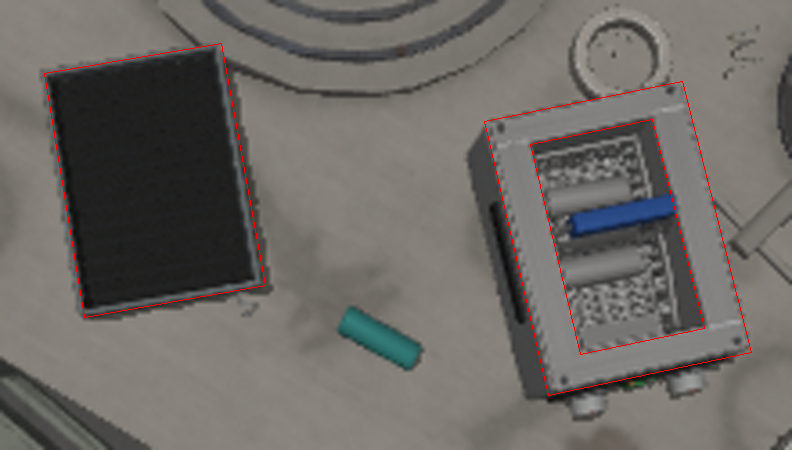

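```bash
python3 -m jog '[[[0.0149,-0.045,0,0,0,-0.0465,1],[0.0149,-0.045,0,0,0,-0.0465,1],[0.0149,-0.045,0,0,0,-0.0465,1],[0.0149,-0.045,0,0,0,-0.0465,1],[0.0149,-0.045,0,0,0,-0.0465,1],[0.0149,-0.045,0,0,0,-0.0465,1],[0.0149,-0.045,0,0,0,-0.0465,1],[0.0149,-0.045,0,0,0,-0.0465,1],[0.0149,-0.045,0,0,0,-0.0465,1],[0.0149,-0.045,0,0,0,-0.0465,1],[0.0149,-0.045,0,0,0,-0.0465,1],[0.0149,-0.045,0,0,0,-0.0465,1],[0.0149,-0.045,0,0,0,-0.0465,1],[0.0149,-0.045,0,0,0,-0.0465,1],[0.0149,-0.045,0,0,0,-0.0465,1],[0.0149,-0.045,0,0,0,-0.0465,1],[0.0149,-0.045,0,0,0,-0.0465,1],[0.0149,-0.045,0,0,0,-0.0465,1],[0.0149,-0.045,0,0,0,-0.0465,1],[0.0149,-0.045,0,0,0,-0.0465,1]]]' 40; python3 - <<'E'
from h import *
print(monitor.get_state())
f=grab_frame("side");cv2.imwrite("pics/side2.png",f["pixels"][:,:,::-1])
print(dir(arm))
E
```

```text
t: 2.9
eef_pos: [0.5754, -0.2861, 0.2517]
ee_rot: [-3.141, 0.0, -2.925]
force: [1.3, 1.0, 0.5]
width: 0.0878
{'t': 2.9, 'q': array([-1.58285382e-01,  3.05586668e-01, -6.48626696e-02,  2.81990111e-05,
       -1.20002742e+00,  3.74737169e-01]), 'qd': array([-5.69319528e-01,  4.26036434e-01,  5.89713533e-01, -1.61206041e-04,
       -1.62142421e-01,  2.00937293e-01]), 'joint_efforts': array([  1.72062524, -57.06376076,  26.33251905,   6.82899088,
         0.24284301,  -0.29684158]), 'eef_pos': array([ 0.57535902, -0.28607663,  0.25165319]), 'ee_rot': array([-3.14145122e+00,  2.87773597e-04, -2.92513063e+00]), 'force': array([1.34171797, 1.01935207, 0.5231032 ]), 'moment': array([ 0.1716954 , -0.22065602,  0.0052845 ]), 'width': 0.08780750694405526}
['Unreachable', '__class__', '__delattr__', '__dict__', '__dir__', '__doc__', '__eq__', '__format__', '__ge__', '__getattribute__', '__getstate__', '__gt__', '__hash__', '__init__', '__init_subclass__', '__le__', '__lt__', '__module__', '__ne__', '__new__', '__reduce__', '__reduce_ex__', '__repr__', '__setattr__', '__sizeof__', '__str__', '__subclasshook__', '__weakref__', 'tip_extent']
```

View pics/side2.png

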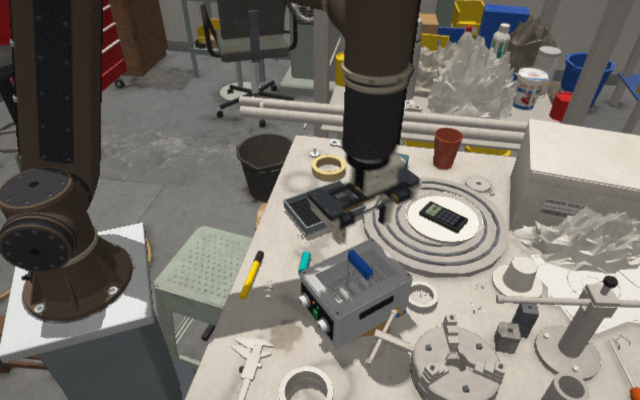

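```bash
python3 -m jog '[[[0,0,0,0,0,0,1],[0,0,0,0,0,0,1],[0,0,0,0,0,0,1]]]'; python3 - <<'E'
from h import *
s=monitor.get_state();print(s["q"],s["eef_pos"],s["qd"])
for n in("side","top"):
    f=grab_frame(n);print(n,proj(f,s["eef_pos"]),proj(f,s["eef_pos"]-[0,0,.025]))
    crop(f,270,150,470,300,4,f"pics/{n}3.png") if n=="side" else crop(f,330,120,490,240,5,f"pics/{n}3.png")
E
```

```text
t: 3.32
eef_pos: [0.5749, -0.2836, 0.252]
ee_rot: [-3.141, 0.001, -2.922]
force: [-1.0, -0.6, 0.2]
width: 0.0877
[-1.54423435e-01  3.02813622e-01 -6.79350934e-02 -6.28704771e-05
 -1.19950387e+00  3.73722319e-01] [ 0.5749137  -0.28358155  0.25200727] [ 1.47381230e-03 -2.32303119e-03  2.29838172e-03  2.45622269e-03
 -5.40720897e-04  4.78631404e-05]
side [[362.70403569 221.12353082]] [[361.84431319 230.90711765]]
top [[424.08046203 185.42241047]] [[421.16292058 187.58990921]]
```

View pics/side3.png

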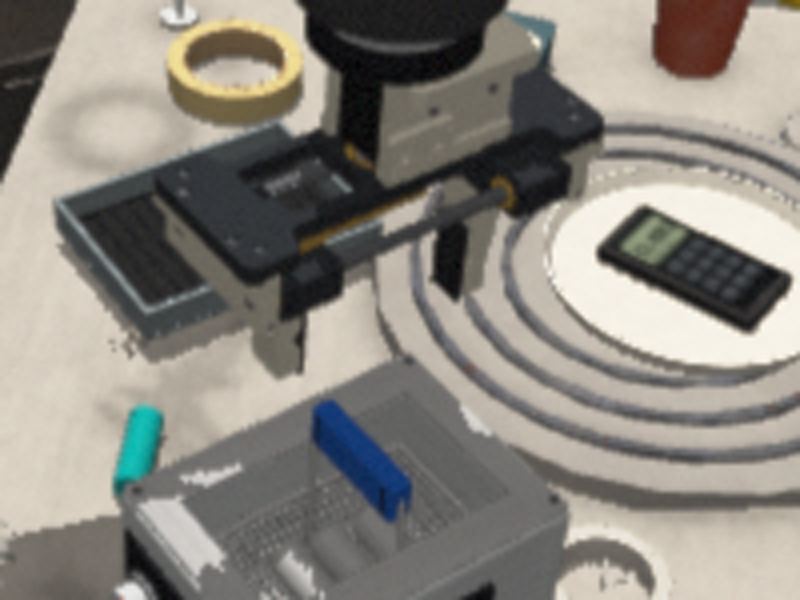

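View pics/top3.png

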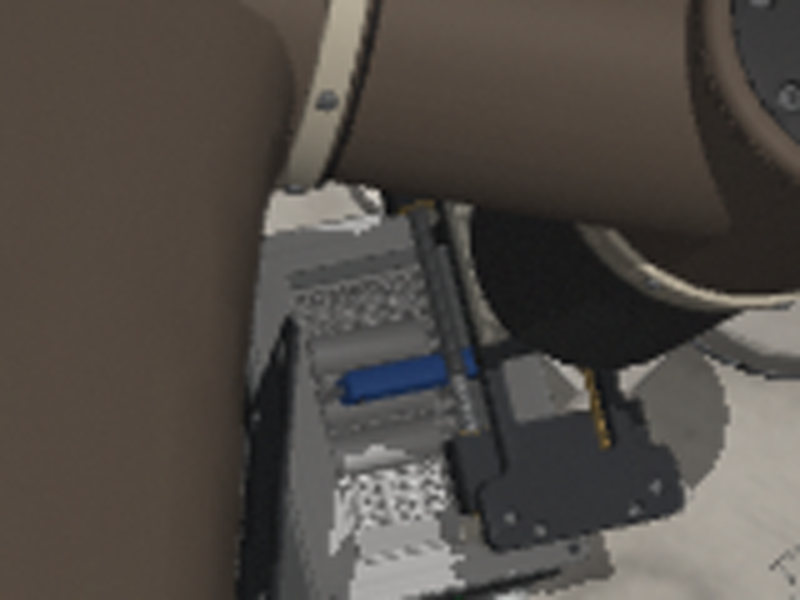

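```bash
python3 -m jog '[[[0,-0.001,-0.025,0,0,0,1],[0,0,-0.03,0,0,0,1],[0,0,-0.03,0,0,0,1],[0,0,-0.02,0,0,0,1],[0,0,-0.006,0,0,0,1],[0,0,0,0,0,0,0],[0,0,0,0,0,0,0],[0,0,0,0,0,0,0],[0,0,0,0,0,0,0],[0,0,0,0,0,0,0],[0,0,0,0,0,0,0]]]' 45
```

```text
t: 4.8
eef_pos: [0.5749, -0.2855, 0.1406]
ee_rot: [3.142, -0.0, -2.924]
force: [-1.3, 0.4, -0.3]
width: 0.0334
```

```bash
python3 -m jog '[[[0,0,0,0,0,0,0],[0,0,0,0,0,0,0],[0,0,0,0,0,0,0],[0,0,0,0,0,0,0]]]'
```

```text
t: 5.3
eef_pos: [0.5753, -0.2854, 0.1406]
ee_rot: [-3.141, 0.001, -2.923]
force: [3.0, 0.7, -1.2]
width: 0.0137
```

```bash
python3 -m jog '[[[0,0,0.003,0,0,0,0],[0,0,0.007,0,0,0,0],[0,0,0.01,0,0,0,0],[0,0,0.01,0,0,0,0],[0,0,0.01,0,0,0,0]]]'; python3 - <<'E'
from h import *
f=grab_frame("side");crop(f,270,150,470,300,4,"pics/s4.png")
E
```

```text
t: 5.92
eef_pos: [0.5748, -0.2855, 0.1815]
ee_rot: [-3.142, 0.0, -2.924]
force: [0.6, -0.0, -4.4]
width: 0.0136
```

View pics/s4.png

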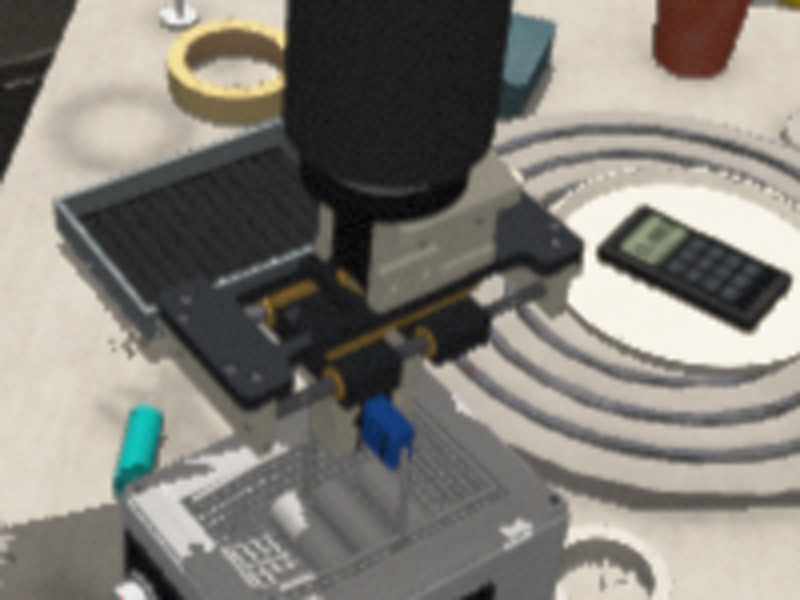

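```bash
python3 -m jog '[[[0,0,0.01,0,0,0,0],[0,0,0.01,0,0,0,0],[0,0,0.01,0,0,0,0],[0,0,0.01,0,0,0,0],[0,0,0.01,0,0,0,0],[0,0,0.01,0,0,0,0],[0,0,0.01,0,0,0,0],[0,0,0.005,0,0,0,0],[0,0,0,0,0,0,0],[0,0,0,0,0,0,0]]]'; python3 - <<'E'
from h import *
f=grab_frame("side");crop(f,230,110,470,290,3.3,"pics/s5.png")
E
```

```text
t: 7.22
eef_pos: [0.5747, -0.2853, 0.2551]
ee_rot: [3.141, -0.001, -2.924]
force: [-0.0, -0.6, -4.8]
width: 0.0137
```

View pics/s5.png

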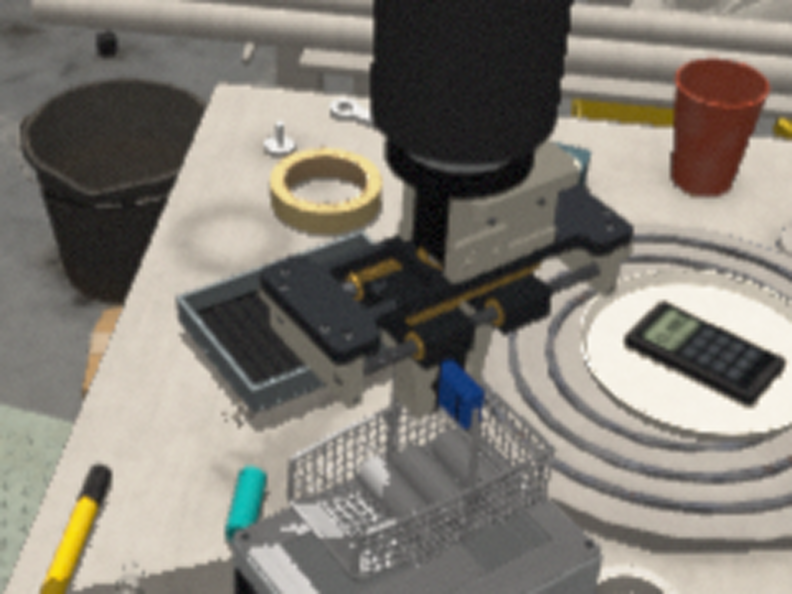

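```bash
python3 -m jog '[[[0.0035,0.008,0,0,0,-0.002,0],[0.007,0.016,0,0,0,-0.002,0],[0.0105,0.024,0,0,0,-0.002,0],[0.0116,0.0265,0,0,0,-0.002,0],[0.0116,0.0265,0,0,0,-0.002,0],[0.0116,0.0265,0,0,0,-0.002,0],[0.0116,0.0265,0,0,0,-0.002,0],[0.0116,0.0265,0,0,0,-0.002,0],[0.0116,0.0265,0,0,0,-0.002,0],[0.0116,0.0265,0,0,0,-0.002,0],[0.0116,0.0265,0,0,0,-0.002,0],[0.0116,0.0265,0,0,0,-0.002,0],[0.0105,0.024,0,0,0,-0.002,0],[0.007,0.016,0,0,0,-0.002,0],[0.0035,0.008,0,0,0,-0.002,0],[0,0,0,0,0,0,0]]]'; python3 - <<'E'
from h import *
f=grab_frame("side");crop(f,230,110,470,290,3.3,"pics/s6.png")
f=grab_frame("top");crop(f,200,90,440,270,3.3,"pics/t6.png")
E
```

```text
t: 9.28
eef_pos: [0.7214, 0.0492, 0.2553]
ee_rot: [-3.141, -0.001, -2.953]
force: [-0.0, -0.2, -5.0]
width: 0.0139
```

View pics/s6.png

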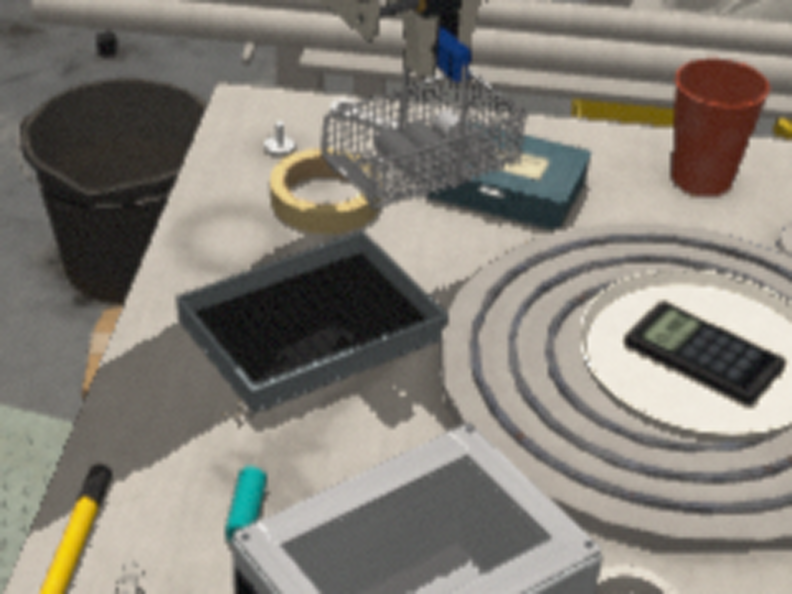

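View pics/t6.png

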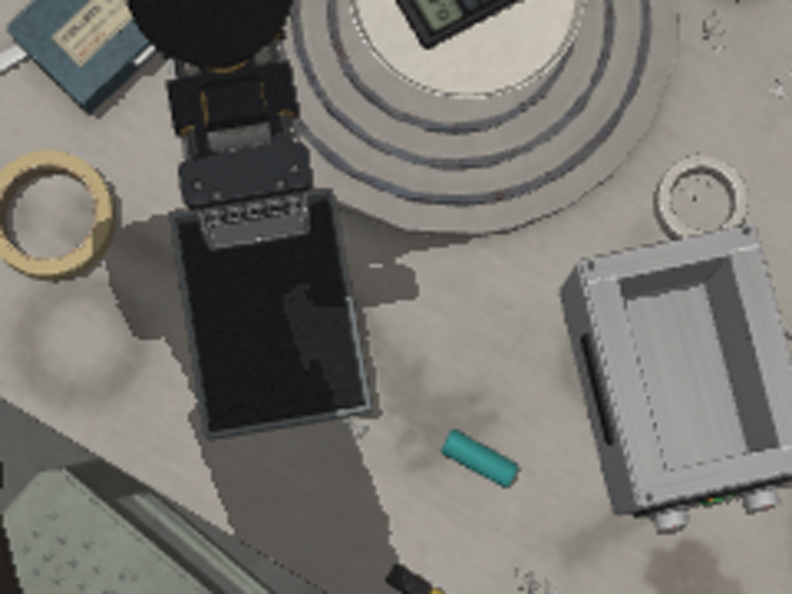

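```bash
python3 -m jog '[[[0,0,-0.005,0,0,0,0],[0,0,-0.01,0,0,0,0],[0,0,-0.01,0,0,0,0],[0,0,-0.01,0,0,0,0],[0,0,-0.01,0,0,0,0],[0,0,-0.01,0,0,0,0],[0,0,-0.004,0,0,0,0]]]'; python3 - <<'E'
import numpy as np
P=lambda t,z:np.array([78e-3*np.cos(t)-.0965*np.sin(t),z+.078*np.sin(t)+.0965*np.cos(t)])
xh=np.array([.9826,.1857])
W=[(0,.1),(2,.1),(4,.1),(7,.086),(11,.07),(15,.058),(20,.058),(25,.058),(30,.058),(35,.058)]
for (a,za),(b,zb) in zip(W,W[1:]):
    d=P(np.radians(b),zb)-P(np.radians(a),za); print(a,b,"xyz",(d[0]*xh*1e3).round(1),(d[1]*1e3).round(1),"rot",(np.radians(b-a)*np.array([.1857,-.9826])).round(4))
E
```

```text
t: 10.25
eef_pos: [0.721, 0.049, 0.1954]
ee_rot: [-3.142, -0.001, -2.954]
force: [0.4, -0.1, -4.9]
width: 0.0139
0 2 xyz [-3.4 -0.6] 2.7 rot [ 0.0065 -0.0343]
2 4 xyz [-3.4 -0.7] 2.5 rot [ 0.0065 -0.0343]
4 7 xyz [-5.3 -1. ] -10.4 rot [ 0.0097 -0.0514]
7 11 xyz [-7.4 -1.4] -11.7 rot [ 0.013  -0.0686]
11 15 xyz [-7.7 -1.4] -8.2 rot [ 0.013  -0.0686]
15 20 xyz [-9.9 -1.9] 4.0 rot [ 0.0162 -0.0857]
20 25 xyz [-10.2  -1.9] 3.1 rot [ 0.0162 -0.0857]
25 30 xyz [-10.4  -2. ] 2.1 rot [ 0.0162 -0.0857]
30 35 xyz [-10.6  -2. ] 1.2 rot [ 0.0162 -0.0857]
```

```bash
python3 -m jog '[[[-0.0017,-0.0003,0.0013,0.0032,-0.0172,0,0],[-0.0017,-0.0003,0.0013,0.0032,-0.0172,0,0],[-0.0017,-0.0003,0.0013,0.0032,-0.0172,0,0],[-0.0017,-0.0003,0.0013,0.0032,-0.0172,0,0],[0,0,0,0,0,0,0],[0,0,0,0,0,0,0],[0,0,0,0,0,0,0],[0,0,0,0,0,0,0],[-0.0018,-0.0003,-0.0035,0.0032,-0.0172,0,0],[-0.0018,-0.0003,-0.0035,0.0032,-0.0172,0,0],[-0.0018,-0.0003,-0.0035,0.0032,-0.0172,0,0],[-0.0018,-0.0003,-0.0029,0.0032,-0.0172,0,0],[-0.0018,-0.0003,-0.0029,0.0032,-0.0172,0,0],[-0.0018,-0.0003,-0.0029,0.0032,-0.0172,0,0],[-0.0019,-0.0004,-0.0029,0.0032,-0.0172,0,0],[0,0,0,0,0,0,0]]]'; python3 - <<'E'
from h import *
s=monitor.get_state()
from scipy.spatial.transform import Rotation as R
Rm=R.from_euler("xyz",s["ee_rot"]).as_matrix()
bx,by,bz=-Rm[:,0],Rm[:,1],-Rm[:,2]
print("tilt",np.degrees(np.arcsin(bx[2])),"lip",s["eef_pos"]-.078*bx-.0965*bz)
f=grab_frame("side");crop(f,230,110,470,290,3.3,"pics/s7.png")
E
```

```text
t: 12.25
eef_pos: [0.7012, 0.0455, 0.1794]
ee_rot: [-3.141, 0.192, -2.953]
force: [-0.8, -0.2, -4.2]
width: 0.0139
tilt 11.002208839064068 lip [0.64412017 0.03452446 0.06974552]
```

View pics/s7.png

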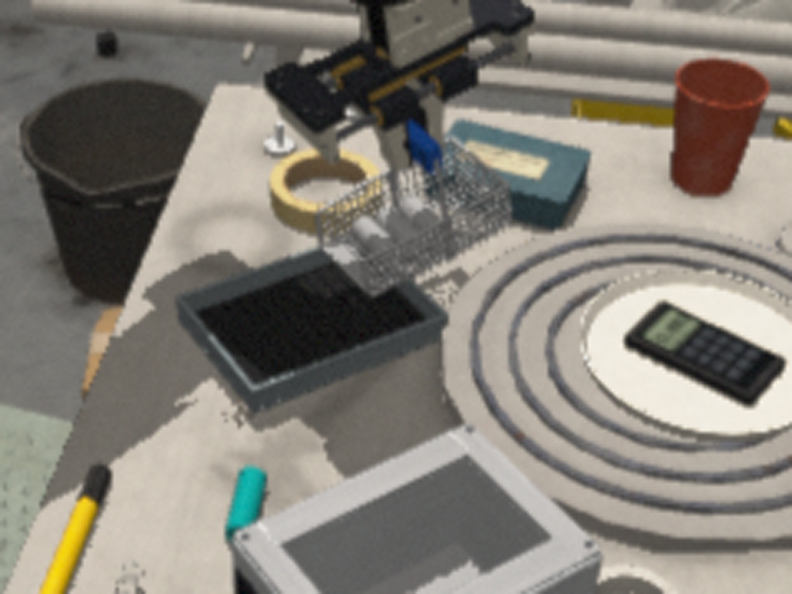

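```bash
python3 -m jog '[[[-0.0019,-0.0004,-0.002,0.0032,-0.0172,0,0],[-0.0019,-0.0004,-0.002,0.0032,-0.0172,0,0],[-0.0019,-0.0004,-0.002,0.0032,-0.0172,0,0],[-0.0019,-0.0004,-0.002,0.0032,-0.0172,0,0],[0,0,0,0,0,0,0],[0,0,0,0,0,0,0],[-0.001,-0.0002,0.0004,0.0016,-0.0086,0,0],[-0.001,-0.0002,0.0004,0.0016,-0.0086,0,0],[-0.001,-0.0002,0.0004,0.0016,-0.0086,0,0],[-0.001,-0.0002,0.0004,0.0016,-0.0086,0,0],[-0.001,-0.0002,0.0004,0.0016,-0.0086,0,0],[-0.001,-0.0002,0.0004,0.0016,-0.0086,0,0],[-0.001,-0.0002,0.0004,0.0016,-0.0086,0,0],[-0.001,-0.0002,0.0004,0.0016,-0.0086,0,0],[-0.001,-0.0002,0.0004,0.0016,-0.0086,0,0],[-0.001,-0.0002,0.0004,0.0016,-0.0086,0,0]]]'; python3 - <<'E'
from h import *
f=grab_frame("side");crop(f,230,110,470,290,3.3,"pics/s8.png")
E
```

```text
t: 14.3
eef_pos: [0.6842, 0.042, 0.1757]
ee_rot: [-3.14, 0.35, -2.953]
force: [-0.9, -0.4, -3.5]
width: 0.0138
```

View pics/s8.png

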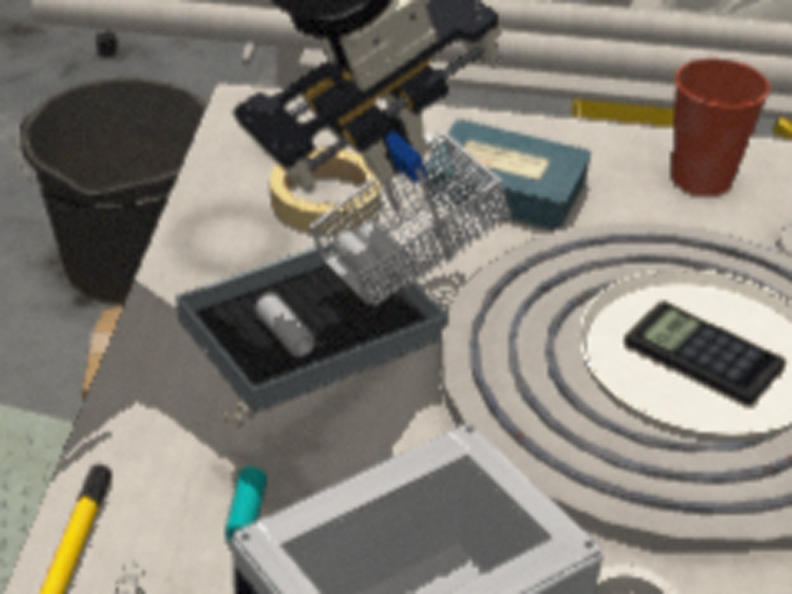

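```bash
python3 -m jog '[[[-0.001,-0.0002,0.0003,0.0016,-0.0086,0,0],[-0.001,-0.0002,0.0003,0.0016,-0.0086,0,0],[-0.001,-0.0002,0.0003,0.0016,-0.0086,0,0],[-0.001,-0.0002,0.0003,0.0016,-0.0086,0,0],[0,0,0,0,0,0,0],[0,0,0,0,0,0,0]]]'; python3 - <<'E'
from h import *
f=grab_frame("side");crop(f,230,110,470,290,3.3,"pics/s9.png")
E
```

```text
t: 15.1
eef_pos: [0.6803, 0.0413, 0.1769]
ee_rot: [-3.14, 0.385, -2.953]
force: [-0.1, -0.8, -3.3]
width: 0.0136
```

View pics/s9.png

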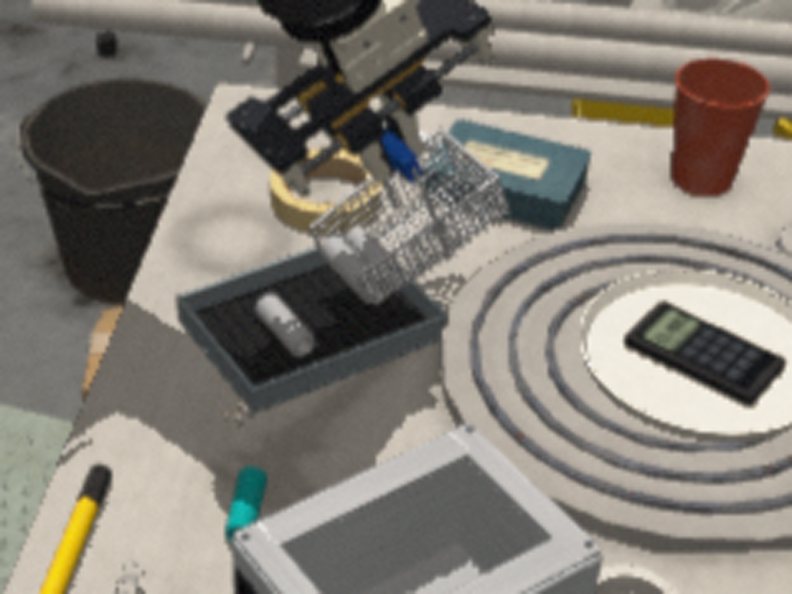

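```bash
python3 -m jog '[[[0.003,0.0006,0,0,0,0,0],[0.004,0.0008,0,0,0,0,0],[0.003,0.0006,0,0,0,0,0],[-0.001,-0.0002,0.0003,0.0016,-0.0086,0,0],[-0.001,-0.0002,0.0003,0.0016,-0.0086,0,0],[-0.001,-0.0002,0.0003,0.0016,-0.0086,0,0],[-0.001,-0.0002,0.0003,0.0016,-0.0086,0,0],[-0.001,-0.0002,0.0003,0.0016,-0.0086,0,0],[0,0,0,0,0,0,0],[0,0,0,0,0,0,0]]]'; python3 - <<'E'
from h import *
f=grab_frame("side");crop(f,230,110,470,290,3.3,"pics/s10.png")
E
```

```text
t: 16.4
eef_pos: [0.6856, 0.0424, 0.1788]
ee_rot: [-3.14, 0.429, -2.953]
force: [-0.3, -0.0, -1.9]
width: 0.0136
```

View pics/s10.png

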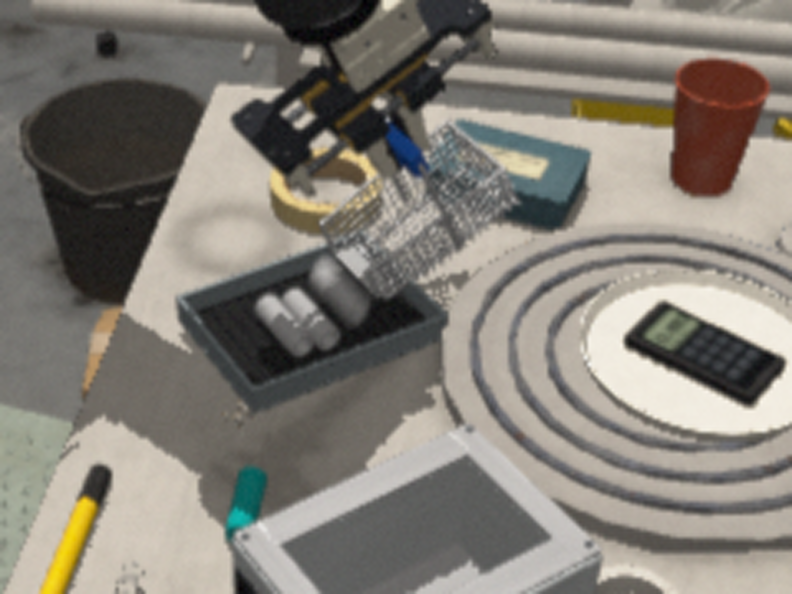

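```bash
python3 -m jog '[[[0,0,0,0,0,0,0],[0,0,0,0,0,0,0],[0,0,0,0,0,0,0],[0,0,0,0,0,0,0]]]'; python3 - <<'E'
from h import *
f=grab_frame("side");crop(f,230,110,470,290,3.3,"pics/s11.png")
E
```

```text
t: 16.95
eef_pos: [0.6853, 0.0423, 0.1784]
ee_rot: [-3.14, 0.429, -2.953]
force: [-0.1, -1.0, -2.3]
width: 0.0138
```

View pics/s11.png

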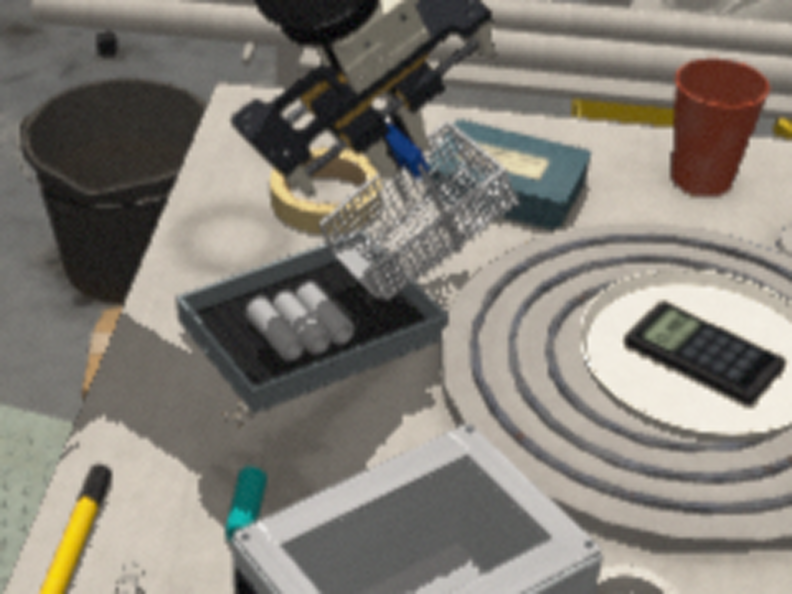

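```bash
python3 -m jog '[[[0,0,0.006,0,0,0,0],[0,0,0.01,0,0,0,0],[0,0,0.008,-0.008,0.0422,0,0],[0,0,0.008,-0.008,0.0422,0,0],[0,0,0.008,-0.008,0.0422,0,0],[0,0,0.008,-0.008,0.0422,0,0],[0,0,0.008,-0.008,0.0422,0,0],[0,0,0.008,-0.008,0.0422,0,0],[0,0,0.008,-0.008,0.0422,0,0],[0,0,0.004,-0.008,0.0422,0,0],[0,0,0.002,-0.008,0.0422,0,0],[0,0,0.002,-0.008,0.0422,0,0],[0,0,0,0,0,0,0]]]' && python3 -m jog '[[[-0.0028,-0.008,0,0,0,-0.1027,0],[-0.0057,-0.016,0,0,0,-0.1027,0],[-0.0085,-0.024,0,0,0,-0.1027,0],[-0.0094,-0.0264,0,0,0,-0.1027,0],[-0.0094,-0.0264,0,0,0,-0.1027,0],[-0.0094,-0.0264,0,0,0,-0.1027,0],[-0.0094,-0.0264,0,0,0,-0.1027,0],[-0.0094,-0.0264,0,0,0,-0.1027,0],[-0.0094,-0.0264,0,0,0,-0.1027,0],[-0.0094,-0.0264,0,0,0,-0.1027,0],[-0.0094,-0.0264,0,0,0,-0.1027,0],[-0.0094,-0.0264,0,0,0,-0.1027,0],[-0.0085,-0.024,0,0,0,-0.1027,0],[-0.0057,-0.016,0,0,0,-0.1027,0],[-0.0028,-0.008,0,0,0,-0.1027,0],[0,0,0,0,0,0,0],[0,0,0,0,0,0,0]]]'; python3 - <<'E'
from h import *
s=monitor.get_state(); print(s["q"])
f=grab_frame("side");crop(f,230,110,470,290,3.3,"pics/s12.png")
f=grab_frame("top");crop(f,240,100,480,280,3.3,"pics/t12.png")
E
```

```text
t: 18.62
eef_pos: [0.6861, 0.0426, 0.2587]
ee_rot: [-3.141, 0.0, -2.953]
force: [-0.5, -0.3, -2.2]
width: 0.0139
t: 20.75
eef_pos: [0.5667, -0.291, 0.2587]
ee_rot: [-3.141, -0.001, 1.792]
force: [0.3, 0.2, -1.7]
width: 0.0137
[-1.68848725e-01  2.93082722e-01 -6.60543198e-02 -4.24374205e-04
 -1.21230192e+00 -1.18080630e+00]
```

View pics/s12.png

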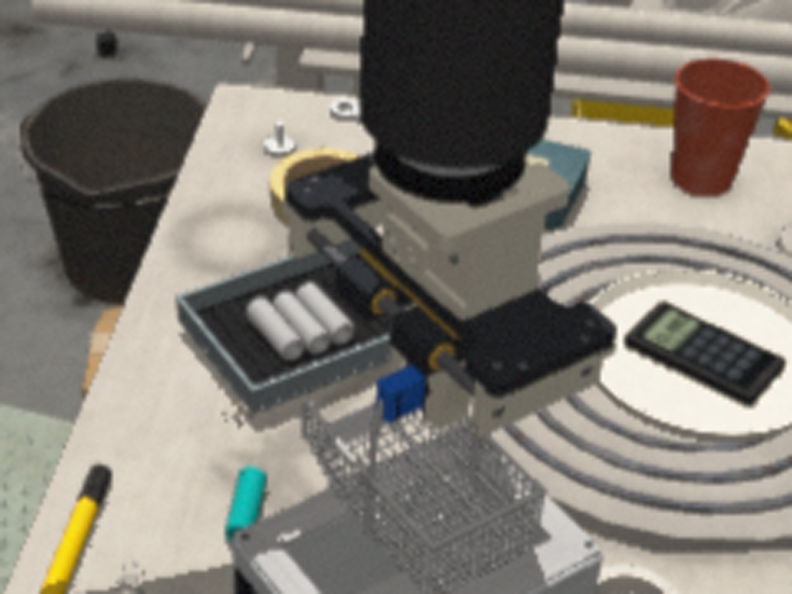

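View pics/t12.png

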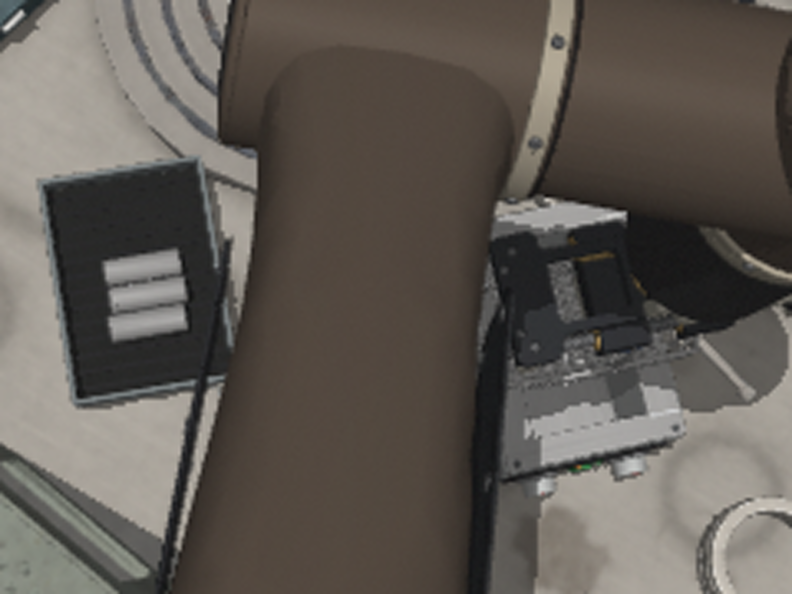

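```bash
python3 -m jog '[[[0,0,-0.006,0,0,0,0],[0,0,-0.008,0,0,0,0],[0,0,-0.008,0,0,0,0],[0,0,-0.004,0,0,0,0],[0,0,-0.002,0,0,0,0],[0,0,-0.001,0,0,0,0],[0,0,0,0,0,0,0]]]'; python3 -m jog '[[[0,0,-0.001,0,0,0,0],[0,0,-0.0005,0,0,0,0],[0,0,0,0,0,0,0]]]'
```

```text
t: 21.72
eef_pos: [0.5667, -0.2914, 0.2295]
ee_rot: [-3.14, -0.001, 1.789]
force: [-0.0, -0.1, -2.7]
width: 0.0136
t: 22.1
eef_pos: [0.5667, -0.2914, 0.2278]
ee_rot: [-3.14, -0.001, 1.789]
force: [0.8, -0.9, -2.3]
width: 0.014
```

```bash
python3 -m jog '[[[0,0,-0.0007,0,0,0,0],[0,0,0,0,0,0,0]]]';python3 -m jog '[[[0,0,-0.0007,0,0,0,0],[0,0,0,0,0,0,0]]]'
```

```text
t: 22.35
eef_pos: [0.5667, -0.2914, 0.2277]
ee_rot: [-3.14, -0.001, 1.79]
force: [-1.0, 1.9, 3.0]
width: 0.0137
t: 22.6
eef_pos: [0.5667, -0.2914, 0.2276]
ee_rot: [-3.141, -0.0, 1.79]
force: [-3.1, 3.7, 7.5]
width: 0.0135
```

Seated on the rim (force reversed at the predicted height). Release and look.

```bash
python3 -m jog '[[[0,0,0.0005,0,0,0,0],[0,0,0,0,0,0,0.15],[0,0,0,0,0,0,0.35],[0,0,0,0,0,0,0.5],[0,0,0,0,0,0,0.5],[0,0,0,0,0,0,0.5],[0,0,0,0,0,0,0.5],[0,0,0,0,0,0,0.5]]]'; python3 - <<'E'
from h import *
f=grab_frame("side");crop(f,270,150,470,300,4,"pics/s13.png")
E
```

```text
t: 23.6
eef_pos: [0.5667, -0.2914, 0.227]
ee_rot: [-3.14, -0.001, 1.789]
force: [-0.3, 0.4, -0.4]
width: 0.0438
```

View pics/s13.png

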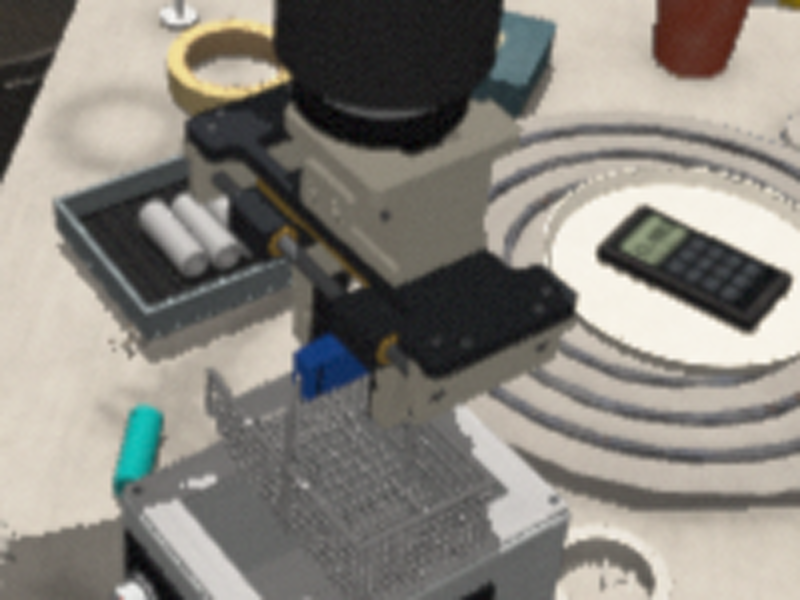

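Basket stands free, with the blue grip between the open fingers. Now the fingers go straight up, then away towards +y to clear the view.

```bash
python3 -m jog '[[[0,0,0.006,0,0,0,0.5],[0,0,0.01,0,0,0,0.5],[0,0,0.015,0,0,0,0.5],[0,0,0.02,0,0,0,0.5],[0,0,0.03,0,0,0,0.5],[0,0,0.03,0,0,0,0.5],[-0.02,0.03,0.01,0,0,0,0.5],[-0.02,0.045,0,0,0,0,0.5],[-0.02,0.05,0,0,0,0,0.5],[-0.02,0.05,0,0,0,0,0.5],[-0.01,0.05,0,0,0,0,0.5],[0,0.05,0,0,0,0,0.5],[0,0.05,0,0,0,0,0.5],[0,0.05,0,0,0,0,0.5],[0,0.05,0,0,0,0,0.5],[0,0.04,0,0,0,0,0.5],[0,0.03,0,0,0,0,0.5],[0,0.02,0,0,0,0,0.5],[0,0,0,0,0,0,0.5]]]'; python3 - <<'E'
from h import *
fs=[];uv=[]
for n,a in(("side",(270,160,430,355,3)),("top",(240,135,460,260,3.6))):
    f=grab_frame(n);fs.append(f)
    W=np.array((.566,-.287)); a12=np.radians(12.5)
    yd=np.array([-np.sin(a12),np.cos(a12)])
    overlay(f,[box(W,12.5,.146,.086,.112),box(W-.0*yd,12.5,.081,.140,.162)+np.r_[4e-3*yd,0],box((.6155,.029),10.7,.18,.13,.038)],*a,f"pics/{n}f.png")
    k,l,st,c=cv2.connectedComponentsWithStats(blue(f))
    for i in range(1,k):
        if st[i,4]>60 and 340<c[i][0]<440 and c[i][1]>130: print(n,c[i],st[i]); uv.append(c[i])
if len(uv)==2: print(two(fs,uv),"expect",W-.004*yd,.22)
E
```

```text
t: 26.02
eef_pos: [0.4767, 0.2245, 0.3483]
ee_rot: [-3.14, -0.001, 1.791]
force: [0.9, -0.2, 0.1]
width: 0.0436
side [359.26956522 236.23188406] [344 225  32  24 345]
top [424.6090535  191.76954733] [418 176  14  32 243]
[ 0.56633932 -0.29185738  0.22329893] expect [ 0.56686576 -0.29090518] 0.22
```

View pics/sidef.png

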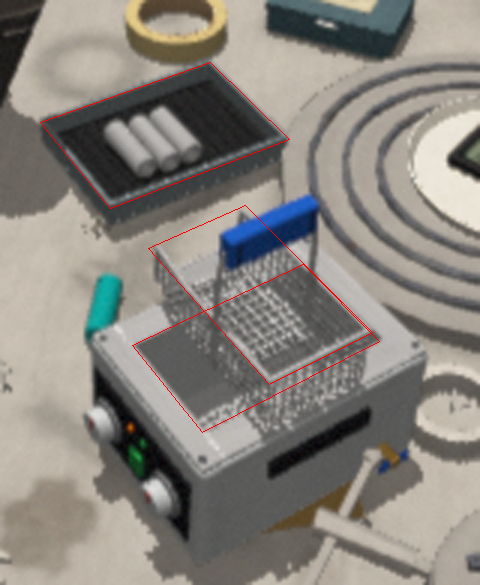

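View pics/topf.png

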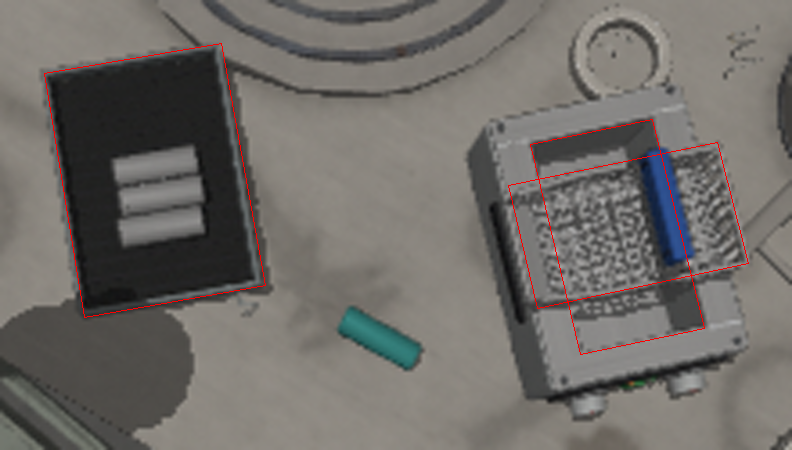

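```bash
python3 -c "
from station import job_done; print(job_done())"
```

```text
the job is handed in; nothing more can be done
None
```

The job is handed in at about 26 s of the 51 s allowed. The washed pins are in the tray and the empty basket is crosswise on the washer's rim.

- **What I did:** I lifted the basket straight up out of the well. Over the tray, with the spout about 6 cm above the bench, I tipped it in stages to about 25°, and the three pins rolled out. I then turned the basket a quarter turn, set it on the rim, released it and backed the arm away.
- **Pins:** The last pictures show all three lying side by side and flat in the tray, clear of its walls.
- **Basket:** It stands upright across the well. The grip measured about 1 mm from its planned position over the well. Its measured height was 3 mm above the expected value, with the same upward bias as before the lift. The rim contact force came at the predicted height.
- **Bystanders:** The ring, the tape roll and the turquoise look-alike showed no visible shift. The arm never went near the marker, but it lay outside the final crops, so I did not check it again at the end.
- **Not measured:** I did not measure the pins' speed as they rolled out. No check failed or disagreed.

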